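# Weigh the tin from behind the canister

## Robot

A 7-joint arm with a two-finger parallel gripper is mounted at the origin on the work surface. World frame = base frame: x ahead of the robot, y to its left, z up, the work surface at z = 0. Lengths are in mm, angles in rad, forces in N, time in s.
With the tool pointing down it reaches from about 400 to 875 mm from the base axis. Payload 4.4 kg.
Tool frame: the origin (TCP) lies at the very end of the fingers, on their centre line; the grasp point (between the pads) lies 19 mm behind it; z points along the fingers, y is the direction in which the jaws open and shut (so a half turn about z gives the same grasp; the last joint's range is limited). The gripper opens to 85 mm and grips with 20 to 120 N. Pads are 22 mm wide; open, the fingers measure 114 mm over their backs; the gripper's body (76 mm by 85 mm) begins 54 mm behind the grasp point. The pads swing forward as they close: fully open they stand 13 mm farther back than shut.
Start: joints at [1.158, 0.628, 0.038, 1.517, -0.027, 0.996, -0.02], TCP at [220.958, -611.307, 200.713] pointing down, gripper open.
Joint ranges: [-3.06, 3.06], [-0.37, 2.12], [-1.25, 1.32], [0.18, 2.47], [-1.1, 4.24], [0.23, 1.98], [-2.94, 2.94]. Speed limits (rad/s): [2.57, 2.57, 3.14, 3.14, 3.14, 3.14, 3.14].

## Interface

Orientations are given as [roll, pitch, yaw] about the fixed x, y, z axes, in that order (R = Rz(yaw) Ry(pitch) Rx(roll)).
In Python, from cell import read_state, get_image, calibration, finish_job gives the robot as it stands. The module is installed in compiled form; this text tells all that it offers.
- The arm moves only by the tool apply_moves, never from a script. Its argument "increments" is a list of rows, each an object of numbers: "tx", "ty", "tz": the shift along the world's x, y, z in m; "rx", "ry", "rz": the turn, a rotation vector about the world's x, y, z in units of 5 degrees (1.0 is 5 degrees); "claw": the finger opening in m, from 0 to 0.0854. In form: [{"tx": .., "ty": .., "tz": .., "rx": .., "ry": .., "rz": .., "claw": ..}, ...]. A call has 1 to 12 rows; each row is the pose to reach, as a shift and turn from the pose commanded when the call began; what a row does not reach only later rows make up. A row lasts 1/10 s, in which the tool goes at most 50 mm and 8.59 degrees, less where a joint would pass 70% of its speed; a pose out of reach is approached as far as the arm can. A call with a gripper value outside its range is refused whole. The fingers move at their own pace and stop on an object; the grip force is fixed at half the most. Time passes only in rows, so rows that repeat a pose let the fingers close. It gives the time, the measured TCP pose, the force and the opening at its end, in the units of the state.
- read_state(): the state, without advancing time (a new reading comes with each control period).
- get_image(name): name is "scene" or "top"; returns the picture (400x640x3 uint8, red, green, blue); there is no depth.
- calibration(name): a dict with "camera_matrix" (3x3 intrinsics, pixels), "distortion" ([k1, k2, p1, p2, k3] as OpenCV has them; the pictures are not rectified), "origin" and "attitude" of the camera in the world. Camera axes: x right, y up, looking along -z (the intrinsics and any distortion apply to the point x, -y, -z); pixel columns grow to the right and rows downward; lengths in mm; the calibration is good to about 2 mm. A picture is of the moment at which its call begins. calibration takes no time and is no camera call.
- finish_job(): hands the job in, once; it reports no verdict.
The state is a dict: "clock": time; "qpos": joint angles; "qd": joint speeds; "tau": joint torques, N m; "eef_pos": TCP position; "tool_rot": TCP orientation; "force": force on the tool from outside, world axes, zero at the start; "torque": the same for the moment, N m; "width": finger opening in mm.
Only numpy, scipy, OpenCV 4.12 (cv2) and the standard library are available. Lean on these libraries where they do the work, as an engineer would, in place of code of your own. Each camera call takes 0.05 s, during which the arm holds its last target. There are 200 camera calls.

## Task

The small lidded tin of sesame stands hidden in the bay behind a tall canister. Stand that canister aside upright on the bare counter and let go of it, then set the tin upright in the middle of the scale's pan to be weighed, and then put the canister back upright where it stood. The other tall canister, in front of the open cup, must stay as it is.

Things in the scene. Friction and masses are not known exactly. Their poses are not given: they have to be found in the camera images.
- canister: Tall plain metal cylinder in front of the tin, diameter 60 mm, height 150 mm, 0.3 to 0.6 kg. Origin: centre of its underside, z up. It starts at the front of a fixed wooden stand (base board 12 mm thick, 190 mm deep, 100 mm wide), 62 mm in front of the tin. Always empty: the bare counter (z = 0) straight ahead of the robot, 0.38 to 0.48 m from the base axis, 90 mm left and right.
- tin: Round lidded metal tin behind the canister, diameter 52 mm, height 70 mm, 0.17 to 0.35 kg. Origin: centre of its underside, z up. It stands on the same base board between two side walls as high as itself, 12 mm clear either side: fingers fit only before it (the canister's place) and behind it, along the line from canister to tin, which points away from the robot, turned up to 0.25 rad.
- pan (a point): Centre of the top face of the scale's steel pan (160 by 170 mm, rigid, 61 mm above the counter), on a low white counter scale (180 by 200 mm) fixed to the counter. x is the scale's depth direction, z up.
- canister_b: The other tall canister, just like the first, in front of an open cup (diameter 52 mm, height 58 mm) on an identical stand. Not to be moved. Origin: centre of its underside. The two stands and the scale stand side by side in any order: one in the middle, the others 0.2 to 0.37 m to its left and right.

How it is judged (in metres and radians):
On the way, in this order (a step that is already met when the one before it is completed fails the run):
1. the canister stands aside, released and upright, off its stand on the bare counter (distance of canister from where it was at the start of the episode above 0.06 m and height (world z) of canister below 0.008 m and angle between canister's own z axis and vertical below 0.17 rad and contact force between the fingers and canister below 0.3 N), for 0.2 s.
2. the tin stands upright and released on the scale's pan, within 40 mm of its centre (horizontal distance between tin and pan below 0.04 m and z of tin in the frame of pan between -0.006 and 0.006 m and angle between tin's own z axis and vertical below 0.17 rad and contact force between the fingers and tin below 0.3 N), for 0.2 s.
At the end, for the whole second after the job is handed in: The canister stands upright (within 10 degrees) and still on its stand, within 20 mm of where it was at the start; the tin stands upright (within 10 degrees) and still on the scale's pan, its centre within 40 mm of the pan's centre (distance of canister from where it was at the start of the episode below 0.02 m and angle between each of canister, tin's own z axis and vertical below 0.17 rad and linear speed of each of canister, tin below 0.03 m/s and horizontal distance between tin and pan below 0.04 m and z of tin in the frame of pan between -0.006 and 0.006 m); the robot touches nothing.
It fails at once if the other canister is moved more than 30 mm or tipped (distance of canister_b from where it was at the start of the episode above 0.03 m or angle between canister_b's own z axis and vertical above 0.3 rad).
It also fails if it takes over 72 s, if anything falls off the work surface, if the arm or the gripper's body presses on something with over 40 N, if the wrist force passes 120 N, or if a joint passes its speed limit or range.

## Working session

There is one attempt and no reset: what is moved stays moved. The work goes in short steps, Python scripts to look and compute and a tool call to move; the robot and the scene stay as the last step left them, time stands still between calls to the robot, and variables do not carry over. Pictures are saved under pics/ and viewed, about 8 in all and at most 12, crops included, and the job is handed in when it is done.

Besides the shell and the picture viewer there is one more tool, called after "Emit:" as name([rows], argument=value, ...), one row to a line, values as JSON. apply_moves: Moves the arm, as the interface text tells. Its arguments: {"type":"object","properties":{"increments":{"type":"array"}},"required":["increments"]}

```bash
mkdir -p pics; python3 - <<'E'
from cell import *
import cv2
for n in ("scene","top"):
    im=get_image(n); cv2.imwrite(f"pics/{n}0.png",im[:,:,::-1]); c=calibration(n); print(n,c)
print(read_state())
E
```

```text
scene {'camera_matrix': array([[372.12915872,   0.        , 314.26948285],
       [  0.        , 372.12915872, 197.15504644],
       [  0.        ,   0.        ,   1.        ]]), 'distortion': array([-0.05792067,  0.        ,  0.        ,  0.        ,  0.        ]), 'origin': array([ 892.52361575, -204.3509741 ,  784.01861022]), 'attitude': array([ 0.50389858, -0.0014611 ,  1.03584282])}
top {'camera_matrix': array([[437.83277989,   0.        , 322.22914898],
       [  0.        , 437.83277989, 208.38729579],
       [  0.        ,   0.        ,   1.        ]]), 'distortion': array([-0.05655321,  0.        ,  0.        ,  0.        ,  0.        ]), 'origin': array([423.82609292,  15.80676394, 920.28539853]), 'attitude': array([ 0.15221629, -0.03064427, -1.57835897])}
{'clock': 0.1, 'qpos': array([ 1.158201  ,  0.62924792,  0.03843884,  1.51825603, -0.02698611,
        0.99631329, -0.02000499]), 'qd': array([-0.00164839, -0.0035545 ,  0.00109067, -0.00317551,  0.00157123,
       -0.00049855,  0.00037091]), 'tau': array([ 4.02030739e-03, -5.64533401e+01,  1.23087320e+00, -1.93970186e+01,
        1.13341754e-02,  5.40445384e-03,  1.87371825e-07]), 'eef_pos': array([ 220.74605434, -610.71969724,  199.88852553]), 'tool_rot': array([-3.13988604e+00,  2.49330555e-05,  3.46802967e-01]), 'force': array([ 0.73494517,  0.20017124, -0.03966261]), 'torque': array([-0.04458837,  0.00940822,  0.03145944]), 'width': 85.52552601066986}
```

View pics/scene0.png

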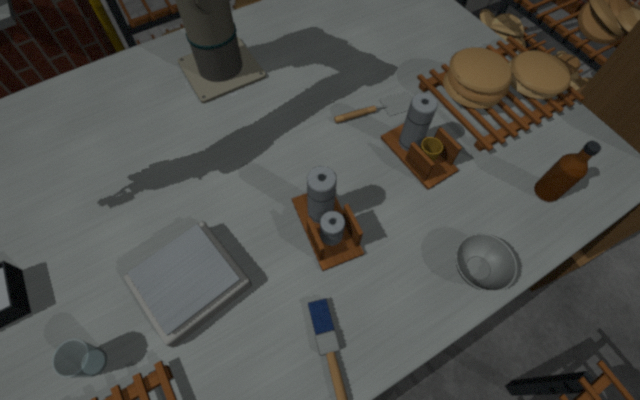

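View pics/top0.png

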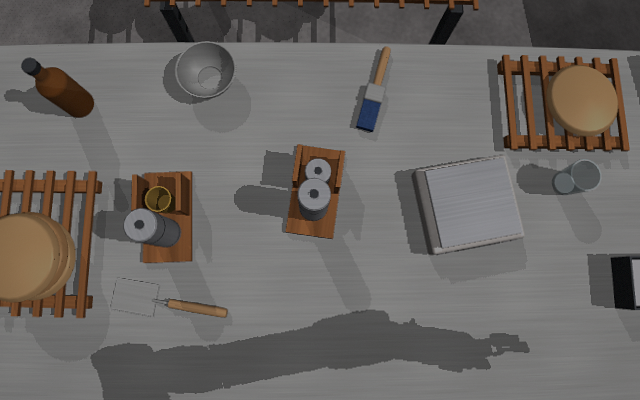

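The top view shows the tin's stand in the middle, with the canister lid at about (314,192) and the tin lid at (318,171). The scale is on the right with its pan centre near (473,202), and canister_b is on the left at (140,225). The scene view agrees: canister lid (321,175), tin (332,225), scale (187,280).

```bash
cat > h.py <<'E'
import numpy as np, cv2
from cell import *
from scipy.spatial.transform import Rotation as R
def ray(n,uv):
    c=calibration(n); K=np.array(c["camera_matrix"]); d=np.array(c["distortion"])
    p=cv2.undistortPoints(np.array(uv,float).reshape(-1,1,2),K,d).reshape(-1,2)
    v=np.c_[p[:,0],-p[:,1],-np.ones(len(p))]
    return np.array(c["origin"]), v@R.from_euler("xyz",c["attitude"]).as_matrix().T
def onz(n,uv,z):
    o,v=ray(n,uv); return o+v*((z-o[2])/v[:,2])[:,None]
def proj(n,P):
    c=calibration(n); q=(np.atleast_2d(P)-c["origin"])@R.from_euler("xyz",c["attitude"]).as_matrix()
    q=q*[1,-1,-1]; return cv2.projectPoints(q.astype(float),np.zeros(3),np.zeros(3),np.array(c["camera_matrix"]),np.array(c["distortion"]))[0].reshape(-1,2)
def tri(uv1,uv2):
    (a,u),(b,v)=ray("scene",uv1),ray("top",uv2); u,v=u[0],v[0]
    s=np.linalg.lstsq(np.c_[u,-v],b-a,rcond=None)[0]; p,q=a+s[0]*u,b+s[1]*v
    return (p+q)/2, np.linalg.norm(p-q)
E
python3 - <<'E'
from h import *
t=cv2.imread("pics/top0.png"); s=cv2.imread("pics/scene0.png")
a=cv2.resize(t[140:245,275:355],None,fx=5,fy=5,interpolation=cv2.INTER_CUBIC)
b=cv2.resize(s[160:265,290:365],None,fx=5,fy=5,interpolation=cv2.INTER_CUBIC)
cv2.imwrite("pics/crop.png",np.hstack([a,b]))
# wood of middle stand, pan
hsv=cv2.cvtColor(t,cv2.COLOR_BGR2HSV)
w=cv2.inRange(hsv,(5,110,40),(20,255,255)); w[:,:260]=0; w[:,370:]=0; w[:140]=0; w[245:]=0
r=cv2.minAreaRect(cv2.findNonZero(w)); print("wood",r)
print(tri((321,174),(314,192)),tri((332,221),(318,171)))
print(onz("top",[(314,192)],162),onz("top",[(318,171)],82),onz("top",[(473,202)],61))
c=cv2.boxPoints(r); print(onz("top",c,12))
g=cv2.cvtColor(t,cv2.COLOR_BGR2GRAY); print(g[200,405:535]); print(g[145:260,470])
E
```

```text
wood ((314.5799865722656, 190.94000244140625), (48.36610412597656, 88.52977752685547), 8.130102157592773)
(array([566.63258806,   5.62244793, 174.4641629 ]), np.float64(1.140303883622479)) (array([627.00377329,  -3.00602963,  80.58880259]), np.float64(0.3153115118646873))
[[569.28189101   5.97075125 162.        ]] [[626.5889763   -3.11439286  82.        ]] [[ 567.72151552 -317.30549077   61.        ]]
[[514.96806858  65.9893573   12.        ]
 [703.71280024  40.27190738  12.        ]
 [688.64785813 -62.5296838   12.        ]
 [500.25505667 -33.49031083  12.        ]]
[ 81  80  80  80  80  81  80  80  81  80  83  65  42  46  46  47  64  83
  91  96  98  99  98  97  99  73  68 123 134 133 134 136 135 135 135 133
 133 133 132 132 132 132 132 132 133 132 130 131 131 131 131 132 132 133
 134 135 137 138 139 139 139 139 137 137 136 134 133 133 133 130 131 130
 131 132 132 132 133 134 134 135 134 136 137 139 140 141 143 141 140 137
 137 137 136 136 134 135 136 136 136 135 134 132 133 134 134 136 135 136
 134 139 144 131 123 122 123 123 124 122 122 123 123 121 123 124 124 123
 124 123 123 123]
[125 122 122 126 125 124 125 125 125 123 125 125 127  91  72 107 132 130
 122 127 128 131 132 129 128 130 130 127 125 130 130 132 130 131 134 132
 131 130 131 130 128 131 131 134 135 131 135 134 129 136 133 134 132 135
 139 134 130 133 136 138 134 134 134 138 135 131 134 138 138 133 134 134
 137 137 138 137 135 136 138 138 135 139 138 138 137 137 138 138 136 136
 137 140 138 136 136 136 135 125 123 139 135 125  90  73 115 112 113 112
 113 114 113 113 116 117 116]
```

View pics/crop.png

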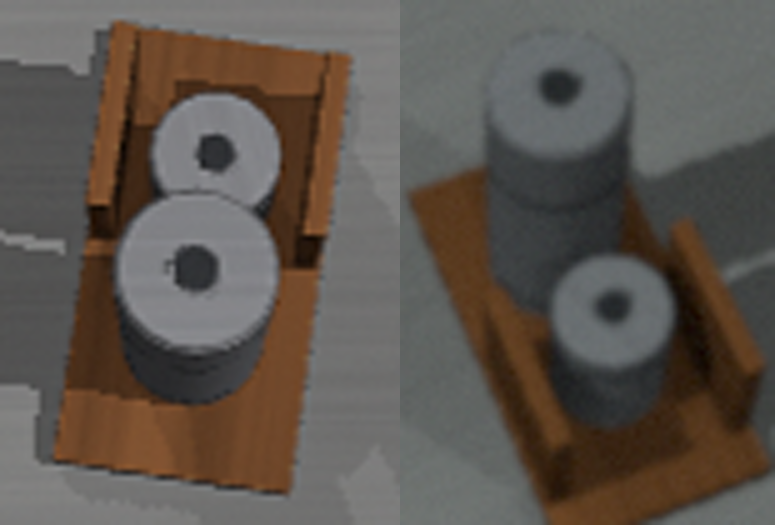

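The crop shows the canister lid centred at top (314.1,193.6) / scene (321.4,178.2), and the tin lid at top (317.8,170.6) / scene (332,221.8). Next I'll triangulate and check heights.

```bash
python3 - <<'E'
from h import *
for nm,s,t,z in (("can",(321.4,178.2),(314.1,193.6),162),("tin",(332,221.8),(317.8,170.6),82)):
    print(nm,tri(s,t),onz("top",[t],z),onz("scene",[s],z))
t=cv2.imread("pics/top0.png"); g=cv2.cvtColor(t,cv2.COLOR_BGR2GRAY)
s=cv2.imread("pics/scene0.png"); gs=cv2.cvtColor(s,cv2.COLOR_BGR2GRAY)
for n,g,seed in (("top",g,(473,202)),("scene",gs,(185,280))):
    g=cv2.GaussianBlur(g,(3,3),0); m=np.zeros((402,642),np.uint8)
    cv2.floodFill(g.copy(),m,seed,255,14,14,4|(255<<8)|cv2.FLOODFILL_MASK_ONLY|cv2.FLOODFILL_FIXED_RANGE)
    m=cv2.morphologyEx(m[1:-1,1:-1],cv2.MORPH_OPEN,np.ones((5,5)))
    r=cv2.minAreaRect(cv2.findNonZero(m)); b=cv2.boxPoints(r); P=onz(n,b,61)
    print(n,r,"\n",P.round(),P.mean(0),np.linalg.norm(np.diff(P,axis=0),axis=1))
print(proj("scene",[[568,-317,61]]))
E
```

```text
can (array([566.9865501 ,   5.8598809 , 159.19469635]), np.float64(0.1990454528266479)) [[566.41379006   5.80793922 162.        ]] [[568.48817865   5.00708682 162.        ]]
tin (array([628.05411604,  -3.05008688,  78.74494644]), np.float64(0.5657987914507964)) [[627.39512823  -2.72632187  82.        ]] [[629.15916617  -4.23739791  82.        ]]
top ((319.81048583984375, 188.92274475097656), (293.061767578125, 637.4605712890625), 89.54886627197266) 
 [[ 913.  679.   61.]
 [ 939. -728.   61.]
 [ 299. -651.   61.]
 [ 304.  608.   61.]] [614.07671088 -22.91839125  61.        ] [1407.63441752  644.61501623 1258.45421343]
scene ((319.5, 222.5), (353.0, 639.0), 90.0) 
 [[-400. -562.   61.]
 [ 602. 1142.   61.]
 [1208.  293.   61.]
 [ 619. -698.   61.]] [507.2196593   43.59487306  61.        ] [1977.58145381 1043.0061055  1152.58723939]
[[183.09512317 274.20614878]]
```

The canister is at (567,5.5) and the tin at (628,-3.3). They are 61.6 mm apart, against 62 expected, and the heights and the line's turn of -0.143 rad also fit. The pan is near (568,-317). I'll use one jaw heading along the line (yaw 1.43) for both grasps and move above the canister first.

Emit:
apply_moves([
  {"tz": 0.05},
  {"tx": 0.346,"ty": 0.617,"tz": 0.08,"rz": 12.4,"claw": 0.0854},
  {"tx": 0.346,"ty": 0.617,"tz": 0.08,"rz": 12.4},
  {"tx": 0.346,"ty": 0.617,"tz": 0.08,"rz": 12.4},
  {"tx": 0.346,"ty": 0.617,"tz": 0.08,"rz": 12.4},
  {"tx": 0.346,"ty": 0.617,"tz": 0.08,"rz": 12.4},
  {"tx": 0.346,"ty": 0.617,"tz": 0.08,"rz": 12.4},
  {"tx": 0.346,"ty": 0.617,"tz": 0.08,"rz": 12.4},
  {"tx": 0.346,"ty": 0.617,"tz": 0.08,"rz": 12.4},
  {"tx": 0.346,"ty": 0.617,"tz": 0.08,"rz": 12.4},
  {"tx": 0.346,"ty": 0.617,"tz": 0.08,"rz": 12.4},
  {"tx": 0.346,"ty": 0.617,"tz": 0.08,"rz": 12.4},
])

```text
$.increments[0]: bad value
```

Emit:
apply_moves([
  {"tx": 0,"ty": 0,"tz": 0.05,"rx": 0,"ry": 0,"rz": 0,"claw": 0.0854},
  {"tx": 0.346,"ty": 0.617,"tz": 0.08,"rx": 0,"ry": 0,"rz": 12.4,"claw": 0.0854},
  {"tx": 0.346,"ty": 0.617,"tz": 0.08,"rx": 0,"ry": 0,"rz": 12.4,"claw": 0.0854},
  {"tx": 0.346,"ty": 0.617,"tz": 0.08,"rx": 0,"ry": 0,"rz": 12.4,"claw": 0.0854},
  {"tx": 0.346,"ty": 0.617,"tz": 0.08,"rx": 0,"ry": 0,"rz": 12.4,"claw": 0.0854},
  {"tx": 0.346,"ty": 0.617,"tz": 0.08,"rx": 0,"ry": 0,"rz": 12.4,"claw": 0.0854},
  {"tx": 0.346,"ty": 0.617,"tz": 0.08,"rx": 0,"ry": 0,"rz": 12.4,"claw": 0.0854},
  {"tx": 0.346,"ty": 0.617,"tz": 0.08,"rx": 0,"ry": 0,"rz": 12.4,"claw": 0.0854},
  {"tx": 0.346,"ty": 0.617,"tz": 0.08,"rx": 0,"ry": 0,"rz": 12.4,"claw": 0.0854},
  {"tx": 0.346,"ty": 0.617,"tz": 0.08,"rx": 0,"ry": 0,"rz": 12.4,"claw": 0.0854},
  {"tx": 0.346,"ty": 0.617,"tz": 0.08,"rx": 0,"ry": 0,"rz": 12.4,"claw": 0.0854},
  {"tx": 0.346,"ty": 0.617,"tz": 0.08,"rx": 0,"ry": 0,"rz": 12.4,"claw": 0.0854},
])

```text
clock: 1.3
eef_pos: [490.1, -130.3, 274.0]
tool_rot: [-3.141, 0.0, 1.429]
force: [0.1, -0.5, -1.0]
width: 85.4
```

Emit:
apply_moves([
  {"tx": 0,"ty": 0,"tz": 0,"rx": 0,"ry": 0,"rz": 0,"claw": 0.0854},
  {"tx": 0,"ty": 0,"tz": 0,"rx": 0,"ry": 0,"rz": 0,"claw": 0.0854},
  {"tx": 0,"ty": 0,"tz": 0,"rx": 0,"ry": 0,"rz": 0,"claw": 0.0854},
])

```text
clock: 1.6
eef_pos: [488.8, -133.4, 273.6]
tool_rot: [-3.14, 0.001, 1.427]
force: [-1.4, 0.0, -0.3]
width: 85.4
```

Emit:
apply_moves([
  {"tx": 0.078,"ty": 0.139,"tz": -0.05,"rx": 0,"ry": 0,"rz": 0,"claw": 0.0854},
  {"tx": 0.078,"ty": 0.139,"tz": -0.05,"rx": 0,"ry": 0,"rz": 0,"claw": 0.0854},
  {"tx": 0.078,"ty": 0.139,"tz": -0.05,"rx": 0,"ry": 0,"rz": 0,"claw": 0.0854},
  {"tx": 0.078,"ty": 0.139,"tz": -0.05,"rx": 0,"ry": 0,"rz": 0,"claw": 0.0854},
  {"tx": 0.078,"ty": 0.139,"tz": -0.05,"rx": 0,"ry": 0,"rz": 0,"claw": 0.0854},
  {"tx": 0.078,"ty": 0.139,"tz": -0.05,"rx": 0,"ry": 0,"rz": 0,"claw": 0.0854},
  {"tx": 0.078,"ty": 0.139,"tz": -0.05,"rx": 0,"ry": 0,"rz": 0,"claw": 0.0854},
])

```text
clock: 2.3
eef_pos: [567.2, 3.8, 224.3]
tool_rot: [3.141, 0.002, 1.425]
force: [-0.3, -0.4, -0.2]
width: 85.4
```

```bash
python3 - <<'E'
from h import *
s=read_state(); print(s["eef_pos"],s["tool_rot"])
a=get_image("scene")[100:300,220:420,::-1]; b=get_image("top")[100:300,220:420,::-1]
cv2.imwrite("pics/pre.png",cv2.resize(np.hstack([a,b]),None,fx=2,fy=2,interpolation=cv2.INTER_CUBIC))
E
```

```text
[567.24432729   3.7794848  224.34111468] [3.14148467e+00 1.76098139e-03 1.42476839e+00]
```

View pics/pre.png

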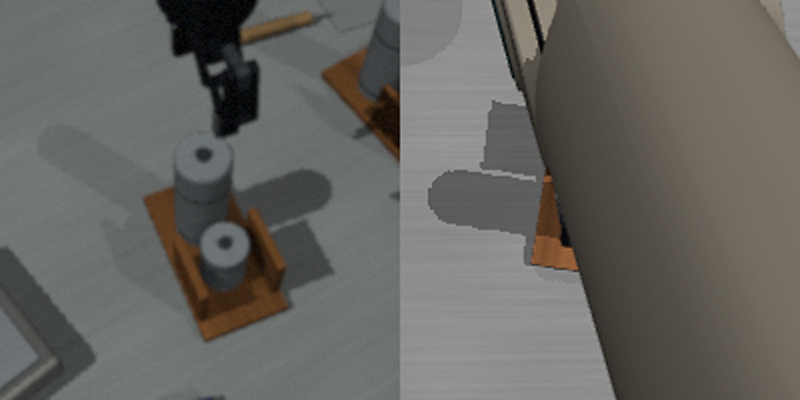

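In the scene view the open fingers hang straight above the canister (crop 205,150), with the nearer fingertip at about (227,133). The arm hides the stand from the top camera. I'll go down slowly and grip.

Emit:
apply_moves([
  {"tx": 0,"ty": 0.001,"tz": -0.03,"rx": 0,"ry": 0,"rz": 0,"claw": 0.0854},
  {"tx": 0,"ty": 0.001,"tz": -0.055,"rx": 0,"ry": 0,"rz": 0,"claw": 0.0854},
  {"tx": 0,"ty": 0.001,"tz": -0.08,"rx": 0,"ry": 0,"rz": 0,"claw": 0.0854},
  {"tx": 0,"ty": 0.001,"tz": -0.1,"rx": 0,"ry": 0,"rz": 0,"claw": 0.0854},
  {"tx": 0,"ty": 0.001,"tz": -0.112,"rx": 0,"ry": 0,"rz": 0,"claw": 0.0854},
  {"tx": 0,"ty": 0.001,"tz": -0.112,"rx": 0,"ry": 0,"rz": 0,"claw": 0.0854},
  {"tx": 0,"ty": 0.001,"tz": -0.112,"rx": 0,"ry": 0,"rz": 0,"claw": 0.0854},
])

```text
clock: 3.1
eef_pos: [568.3, 7.6, 112.8]
tool_rot: [3.141, -0.0, 1.428]
force: [1.0, -0.1, 0.9]
width: 85.2
```

Emit:
apply_moves([
  {"tx": 0,"ty": 0,"tz": 0,"rx": 0,"ry": 0,"rz": 0,"claw": 0.05},
  {"tx": 0,"ty": 0,"tz": 0,"rx": 0,"ry": 0,"rz": 0,"claw": 0.05},
  {"tx": 0,"ty": 0,"tz": 0,"rx": 0,"ry": 0,"rz": 0,"claw": 0.05},
  {"tx": 0,"ty": 0,"tz": 0,"rx": 0,"ry": 0,"rz": 0,"claw": 0.05},
  {"tx": 0,"ty": 0,"tz": 0,"rx": 0,"ry": 0,"rz": 0,"claw": 0.05},
  {"tx": 0,"ty": 0,"tz": 0,"rx": 0,"ry": 0,"rz": 0,"claw": 0.05},
  {"tx": 0,"ty": 0,"tz": 0,"rx": 0,"ry": 0,"rz": 0,"claw": 0.05},
  {"tx": 0,"ty": 0,"tz": 0,"rx": 0,"ry": 0,"rz": 0,"claw": 0.05},
])

```text
clock: 3.9
eef_pos: [568.4, 8.1, 113.9]
tool_rot: [3.14, -0.0, 1.429]
force: [-2.1, 0.7, 8.5]
width: 56.9
```

Emit:
apply_moves([
  {"tx": 0,"ty": 0,"tz": 0,"rx": 0,"ry": 0,"rz": 0,"claw": 0.04},
  {"tx": 0,"ty": 0,"tz": 0,"rx": 0,"ry": 0,"rz": 0,"claw": 0.04},
  {"tx": 0,"ty": 0,"tz": 0,"rx": 0,"ry": 0,"rz": 0,"claw": 0.04},
  {"tx": 0,"ty": 0,"tz": 0.02,"rx": 0,"ry": 0,"rz": 0,"claw": 0.04},
  {"tx": 0,"ty": 0,"tz": 0.04,"rx": 0,"ry": 0,"rz": 0,"claw": 0.04},
  {"tx": 0,"ty": 0,"tz": 0.04,"rx": 0,"ry": 0,"rz": 0,"claw": 0.04},
  {"tx": 0,"ty": 0,"tz": 0.04,"rx": 0,"ry": 0,"rz": 0,"claw": 0.04},
])

```text
clock: 4.6
eef_pos: [567.5, 7.8, 151.8]
tool_rot: [3.142, 0.0, 1.429]
force: [-0.9, -0.1, -4.8]
width: 57.0
```

```bash
python3 - <<'E'
from h import *
a=get_image("scene")[100:300,220:420,::-1]
cv2.imwrite("pics/lift.png",cv2.resize(a,None,fx=3,fy=3,interpolation=cv2.INTER_CUBIC))
E
```

```text
(no output)
```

View pics/lift.png

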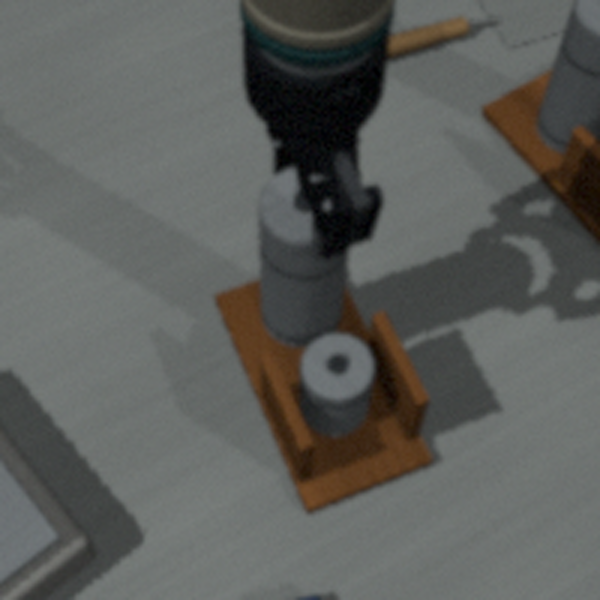

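The canister is lifted clear and upright (about 5 N, 57 mm opening), and the tin stands undisturbed at crop (338,370). I'll carry the canister to about (430,75).

Emit:
apply_moves([
  {"tx": -0.03,"ty": 0.015,"tz": 0,"rx": 0,"ry": 0,"rz": 0,"claw": 0.04},
  {"tx": -0.06,"ty": 0.03,"tz": 0,"rx": 0,"ry": 0,"rz": 0,"claw": 0.04},
  {"tx": -0.09,"ty": 0.045,"tz": 0,"rx": 0,"ry": 0,"rz": 0,"claw": 0.04},
  {"tx": -0.12,"ty": 0.06,"tz": 0,"rx": 0,"ry": 0,"rz": 0,"claw": 0.04},
  {"tx": -0.138,"ty": 0.067,"tz": 0,"rx": 0,"ry": 0,"rz": 0,"claw": 0.04},
  {"tx": -0.138,"ty": 0.067,"tz": -0.015,"rx": 0,"ry": 0,"rz": 0,"claw": 0.04},
  {"tx": -0.138,"ty": 0.067,"tz": -0.03,"rx": 0,"ry": 0,"rz": 0,"claw": 0.04},
  {"tx": -0.138,"ty": 0.067,"tz": -0.04,"rx": 0,"ry": 0,"rz": 0,"claw": 0.04},
  {"tx": -0.138,"ty": 0.067,"tz": -0.04,"rx": 0,"ry": 0,"rz": 0,"claw": 0.04},
  {"tx": -0.138,"ty": 0.067,"tz": -0.04,"rx": 0,"ry": 0,"rz": 0,"claw": 0.04},
])

```text
clock: 5.65
eef_pos: [429.5, 75.0, 111.7]
tool_rot: [-3.141, 0.0, 1.429]
force: [-0.0, -0.7, -4.2]
width: 57.1
```

Emit:
apply_moves([
  {"tx": 0,"ty": 0,"tz": -0.004,"rx": 0,"ry": 0,"rz": 0,"claw": 0.04},
  {"tx": 0,"ty": 0,"tz": -0.007,"rx": 0,"ry": 0,"rz": 0,"claw": 0.04},
  {"tx": 0,"ty": 0,"tz": -0.009,"rx": 0,"ry": 0,"rz": 0,"claw": 0.04},
  {"tx": 0,"ty": 0,"tz": -0.0095,"rx": 0,"ry": 0,"rz": 0,"claw": 0.04},
  {"tx": 0,"ty": 0,"tz": -0.0095,"rx": 0,"ry": 0,"rz": 0,"claw": 0.04},
])

```text
clock: 6.15
eef_pos: [429.7, 75.0, 102.5]
tool_rot: [-3.142, 0.0, 1.429]
force: [-0.3, 0.3, -3.8]
width: 56.8
```

Emit:
apply_moves([
  {"tx": 0,"ty": 0,"tz": -0.001,"rx": 0,"ry": 0,"rz": 0,"claw": 0.04},
  {"tx": 0,"ty": 0,"tz": -0.002,"rx": 0,"ry": 0,"rz": 0,"claw": 0.04},
  {"tx": 0,"ty": 0,"tz": -0.003,"rx": 0,"ry": 0,"rz": 0,"claw": 0.04},
  {"tx": 0,"ty": 0,"tz": -0.003,"rx": 0,"ry": 0,"rz": 0,"claw": 0.04},
])

```text
clock: 6.55
eef_pos: [430.0, 75.3, 101.8]
tool_rot: [3.14, 0.0, 1.429]
force: [-6.2, -0.1, 25.7]
width: 56.9
```

It touched the counter at TCP z≈102, as expected. I'll relax, release and rise.

Emit:
apply_moves([
  {"tx": 0,"ty": 0,"tz": 0.002,"rx": 0,"ry": 0,"rz": 0,"claw": 0.04},
  {"tx": 0,"ty": 0,"tz": 0.002,"rx": 0,"ry": 0,"rz": 0,"claw": 0.0854},
  {"tx": 0,"ty": 0,"tz": 0.002,"rx": 0,"ry": 0,"rz": 0,"claw": 0.0854},
  {"tx": 0,"ty": 0,"tz": 0.002,"rx": 0,"ry": 0,"rz": 0,"claw": 0.0854},
  {"tx": 0,"ty": 0,"tz": 0.002,"rx": 0,"ry": 0,"rz": 0,"claw": 0.0854},
  {"tx": 0,"ty": 0,"tz": 0.002,"rx": 0,"ry": 0,"rz": 0,"claw": 0.0854},
  {"tx": 0,"ty": 0,"tz": 0.002,"rx": 0,"ry": 0,"rz": 0,"claw": 0.0854},
  {"tx": 0,"ty": 0,"tz": 0.03,"rx": 0,"ry": 0,"rz": 0,"claw": 0.0854},
  {"tx": 0,"ty": 0,"tz": 0.06,"rx": 0,"ry": 0,"rz": 0,"claw": 0.0854},
  {"tx": 0,"ty": 0,"tz": 0.1,"rx": 0,"ry": 0,"rz": 0,"claw": 0.0854},
  {"tx": 0,"ty": 0,"tz": 0.1,"rx": 0,"ry": 0,"rz": 0,"claw": 0.0854},
  {"tx": 0,"ty": 0,"tz": 0.1,"rx": 0,"ry": 0,"rz": 0,"claw": 0.0854},
])

```text
clock: 7.75
eef_pos: [430.2, 74.9, 200.2]
tool_rot: [3.14, -0.0, 1.428]
force: [-0.8, -0.0, -0.7]
width: 85.4
```

```bash
python3 - <<'E'
from h import *
a=get_image("scene")[60:300,180:460,::-1]
cv2.imwrite("pics/aside.png",cv2.resize(a,None,fx=2.5,fy=2.5,interpolation=cv2.INTER_CUBIC))
E
```

```text
(no output)
```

View pics/aside.png

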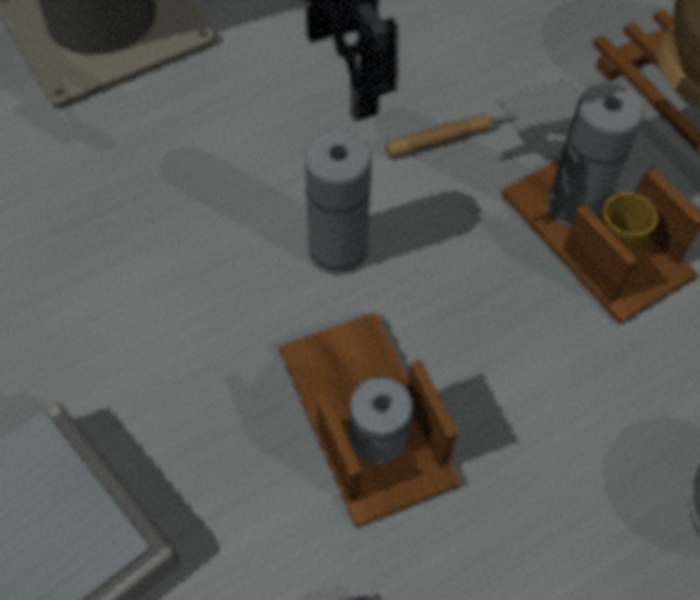

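The canister stands upright on bare counter (crop lid at 338,157). The tin is still in its bay (381,402) and canister_b is untouched. Now over the tin.

```bash
python3 - <<'E'
from h import *
print(onz("scene",[(180+338/2.5-.3,60+158/2.5-.3)],150),onz("scene",[(180+381/2.5-.3,60+404/2.5-.3)],82))
E
```

```text
[[433.06752829  70.60154043 150.        ]] [[628.29193161  -3.45129346  82.        ]]
```

Emit:
apply_moves([
  {"tx": 0.05,"ty": -0.019,"tz": 0.02,"rx": 0,"ry": 0,"rz": 0,"claw": 0.0854},
  {"tx": 0.09,"ty": -0.036,"tz": 0.02,"rx": 0,"ry": 0,"rz": 0,"claw": 0.0854},
  {"tx": 0.198,"ty": -0.078,"tz": 0,"rx": 0,"ry": 0,"rz": 0,"claw": 0.0854},
  {"tx": 0.198,"ty": -0.078,"tz": 0,"rx": 0,"ry": 0,"rz": 0,"claw": 0.0854},
  {"tx": 0.198,"ty": -0.078,"tz": -0.04,"rx": 0,"ry": 0,"rz": 0,"claw": 0.0854},
  {"tx": 0.198,"ty": -0.078,"tz": -0.08,"rx": 0,"ry": 0,"rz": 0,"claw": 0.0854},
  {"tx": 0.198,"ty": -0.078,"tz": -0.08,"rx": 0,"ry": 0,"rz": 0,"claw": 0.0854},
  {"tx": 0.198,"ty": -0.078,"tz": -0.08,"rx": 0,"ry": 0,"rz": 0,"claw": 0.0854},
])

```text
clock: 8.6
eef_pos: [626.4, -2.5, 118.3]
tool_rot: [-3.138, 0.0, 1.43]
force: [1.2, 1.1, 0.4]
width: 85.4
```

Emit:
apply_moves([
  {"tx": 0.001,"ty": -0.001,"tz": -0.02,"rx": 0,"ry": 0,"rz": 0,"claw": 0.0854},
  {"tx": 0.001,"ty": -0.001,"tz": -0.04,"rx": 0,"ry": 0,"rz": 0,"claw": 0.0854},
  {"tx": 0.001,"ty": -0.001,"tz": -0.06,"rx": 0,"ry": 0,"rz": 0,"claw": 0.0854},
  {"tx": 0.001,"ty": -0.001,"tz": -0.08,"rx": 0,"ry": 0,"rz": 0,"claw": 0.0854},
  {"tx": 0.001,"ty": -0.001,"tz": -0.08,"rx": 0,"ry": 0,"rz": 0,"claw": 0.0854},
  {"tx": 0.001,"ty": -0.001,"tz": -0.08,"rx": 0,"ry": 0,"rz": 0,"claw": 0.0854},
])

```text
clock: 9.2
eef_pos: [629.9, -3.5, 41.6]
tool_rot: [3.139, -0.001, 1.429]
force: [-0.4, 0.7, 0.4]
width: 85.4
```

Emit:
apply_moves([
  {"tx": 0,"ty": 0,"tz": 0,"rx": 0,"ry": 0,"rz": 0,"claw": 0.035},
  {"tx": 0,"ty": 0,"tz": 0,"rx": 0,"ry": 0,"rz": 0,"claw": 0.035},
  {"tx": 0,"ty": 0,"tz": 0,"rx": 0,"ry": 0,"rz": 0,"claw": 0.035},
  {"tx": 0,"ty": 0,"tz": 0,"rx": 0,"ry": 0,"rz": 0,"claw": 0.035},
  {"tx": 0,"ty": 0,"tz": 0,"rx": 0,"ry": 0,"rz": 0,"claw": 0.035},
  {"tx": 0,"ty": 0,"tz": 0,"rx": 0,"ry": 0,"rz": 0,"claw": 0.035},
  {"tx": 0,"ty": 0,"tz": 0,"rx": 0,"ry": 0,"rz": 0,"claw": 0.035},
  {"tx": 0,"ty": 0,"tz": 0,"rx": 0,"ry": 0,"rz": 0,"claw": 0.035},
  {"tx": 0,"ty": 0,"tz": 0,"rx": 0,"ry": 0,"rz": 0,"claw": 0.035},
])

```text
clock: 10.1
eef_pos: [629.5, -3.8, 41.4]
tool_rot: [3.14, -0.0, 1.429]
force: [-2.2, -0.7, 8.7]
width: 48.9
```

Emit:
apply_moves([
  {"tx": 0,"ty": 0,"tz": 0.02,"rx": 0,"ry": 0,"rz": 0,"claw": 0.035},
  {"tx": 0,"ty": 0,"tz": 0.05,"rx": 0,"ry": 0,"rz": 0,"claw": 0.035},
  {"tx": 0,"ty": 0,"tz": 0.08,"rx": 0,"ry": 0,"rz": 0,"claw": 0.035},
  {"tx": 0,"ty": 0,"tz": 0.11,"rx": 0,"ry": 0,"rz": 0,"claw": 0.035},
  {"tx": 0,"ty": -0.02,"tz": 0.13,"rx": 0,"ry": 0,"rz": 0,"claw": 0.035},
  {"tx": -0.01,"ty": -0.05,"tz": 0.13,"rx": 0,"ry": 0,"rz": 0,"claw": 0.035},
  {"tx": -0.018,"ty": -0.09,"tz": 0.13,"rx": 0,"ry": 0,"rz": 0,"claw": 0.035},
  {"tx": -0.026,"ty": -0.13,"tz": 0.13,"rx": 0,"ry": 0,"rz": 0,"claw": 0.035},
  {"tx": -0.034,"ty": -0.17,"tz": 0.13,"rx": 0,"ry": 0,"rz": 0,"claw": 0.035},
  {"tx": -0.042,"ty": -0.21,"tz": 0.13,"rx": 0,"ry": 0,"rz": 0,"claw": 0.035},
  {"tx": -0.05,"ty": -0.25,"tz": 0.13,"rx": 0,"ry": 0,"rz": 0,"claw": 0.035},
  {"tx": -0.05,"ty": -0.25,"tz": 0.13,"rx": 0,"ry": 0,"rz": 0,"claw": 0.035},
])

```text
clock: 11.3
eef_pos: [575.3, -263.7, 169.1]
tool_rot: [-3.14, 0.006, 1.418]
force: [-0.7, -1.4, -1.8]
width: 48.7
```

Emit:
apply_moves([
  {"tx": -0.006,"ty": -0.035,"tz": 0,"rx": 0,"ry": 0,"rz": 0,"claw": 0.035},
  {"tx": -0.012,"ty": -0.063,"tz": 0,"rx": 0,"ry": 0,"rz": 0,"claw": 0.035},
  {"tx": -0.012,"ty": -0.063,"tz": -0.02,"rx": 0,"ry": 0,"rz": 0,"claw": 0.035},
  {"tx": -0.012,"ty": -0.063,"tz": -0.04,"rx": 0,"ry": 0,"rz": 0,"claw": 0.035},
  {"tx": -0.012,"ty": -0.063,"tz": -0.06,"rx": 0,"ry": 0,"rz": 0,"claw": 0.035},
  {"tx": -0.012,"ty": -0.063,"tz": -0.06,"rx": 0,"ry": 0,"rz": 0,"claw": 0.035},
  {"tx": -0.012,"ty": -0.063,"tz": -0.06,"rx": 0,"ry": 0,"rz": 0,"claw": 0.035},
])

```text
clock: 12.0
eef_pos: [566.7, -316.8, 109.7]
tool_rot: [-3.141, -0.0, 1.429]
force: [0.9, -0.4, -1.4]
width: 48.5
```

```bash
python3 - <<'E'
from h import *
a=get_image("scene")[160:360,60:400,::-1]
cv2.imwrite("pics/pan.png",cv2.resize(a,None,fx=2.3,fy=2.3,interpolation=cv2.INTER_CUBIC))
print(read_state()["eef_pos"])
E
```

```text
[ 567.41731797 -317.07980269  110.49043463]
```

View pics/pan.png

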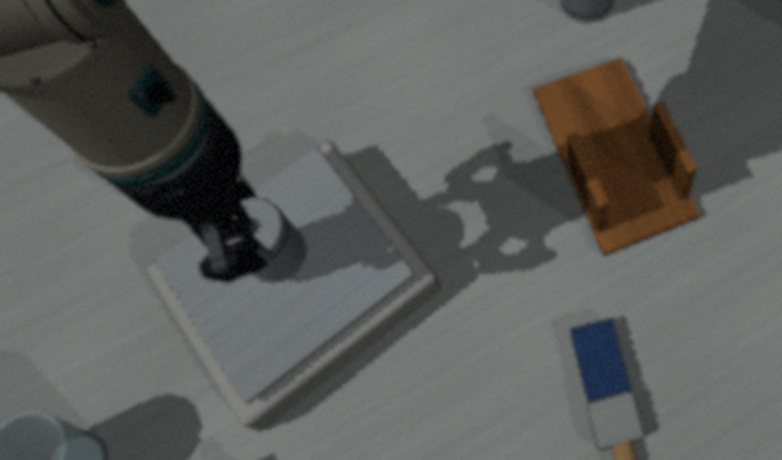

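The tin hangs upright over the pan (base near crop 278,268). The pan's corners average about (285,273), so the offset is under 1 cm. I'll lower it with a 3 mm correction.

Emit:
apply_moves([
  {"tx": 0.003,"ty": 0,"tz": -0.006,"rx": 0,"ry": 0,"rz": 0,"claw": 0.035},
  {"tx": 0.003,"ty": 0,"tz": -0.012,"rx": 0,"ry": 0,"rz": 0,"claw": 0.035},
  {"tx": 0.003,"ty": 0,"tz": -0.016,"rx": 0,"ry": 0,"rz": 0,"claw": 0.035},
  {"tx": 0.003,"ty": 0,"tz": -0.018,"rx": 0,"ry": 0,"rz": 0,"claw": 0.035},
  {"tx": 0.003,"ty": 0,"tz": -0.018,"rx": 0,"ry": 0,"rz": 0,"claw": 0.035},
])

```text
clock: 12.55
eef_pos: [569.5, -316.9, 91.1]
tool_rot: [-3.141, -0.0, 1.429]
force: [-0.2, 0.5, -1.7]
width: 48.4
```

Emit:
apply_moves([
  {"tx": 0,"ty": 0,"tz": -0.001,"rx": 0,"ry": 0,"rz": 0,"claw": 0.035},
  {"tx": 0,"ty": 0,"tz": -0.002,"rx": 0,"ry": 0,"rz": 0,"claw": 0.035},
  {"tx": 0,"ty": 0,"tz": -0.002,"rx": 0,"ry": 0,"rz": 0,"claw": 0.035},
])

```text
clock: 12.85
eef_pos: [569.9, -317.2, 90.6]
tool_rot: [3.141, 0.001, 1.429]
force: [-3.0, 1.9, 4.4]
width: 48.2
```

Contact. Release and rise.

Emit:
apply_moves([
  {"tx": 0,"ty": 0,"tz": 0,"rx": 0,"ry": 0,"rz": 0,"claw": 0.0854},
  {"tx": 0,"ty": 0,"tz": 0,"rx": 0,"ry": 0,"rz": 0,"claw": 0.0854},
  {"tx": 0,"ty": 0,"tz": 0,"rx": 0,"ry": 0,"rz": 0,"claw": 0.0854},
  {"tx": 0,"ty": 0,"tz": 0,"rx": 0,"ry": 0,"rz": 0,"claw": 0.0854},
  {"tx": 0,"ty": 0,"tz": 0,"rx": 0,"ry": 0,"rz": 0,"claw": 0.0854},
  {"tx": 0,"ty": 0,"tz": 0,"rx": 0,"ry": 0,"rz": 0,"claw": 0.0854},
  {"tx": 0,"ty": 0,"tz": 0.02,"rx": 0,"ry": 0,"rz": 0,"claw": 0.0854},
  {"tx": 0,"ty": 0,"tz": 0.05,"rx": 0,"ry": 0,"rz": 0,"claw": 0.0854},
  {"tx": 0,"ty": 0,"tz": 0.09,"rx": 0,"ry": 0,"rz": 0,"claw": 0.0854},
  {"tx": 0,"ty": 0,"tz": 0.13,"rx": 0,"ry": 0,"rz": 0,"claw": 0.0854},
  {"tx": 0,"ty": 0,"tz": 0.14,"rx": 0,"ry": 0,"rz": 0,"claw": 0.0854},
  {"tx": 0,"ty": 0,"tz": 0.14,"rx": 0,"ry": 0,"rz": 0,"claw": 0.0854},
])

```text
clock: 14.05
eef_pos: [570.9, -317.5, 231.7]
tool_rot: [3.137, 0.001, 1.429]
force: [0.5, 1.0, 0.2]
width: 85.0
```

```bash
python3 - <<'E'
from h import *
a=get_image("scene")[160:360,60:400,::-1]
cv2.imwrite("pics/pan2.png",cv2.resize(a,None,fx=2.3,fy=2.3,interpolation=cv2.INTER_CUBIC))
print(read_state()["eef_pos"])
E
```

```text
[ 569.70023552 -317.03715549  229.66243215]
```

View pics/pan2.png

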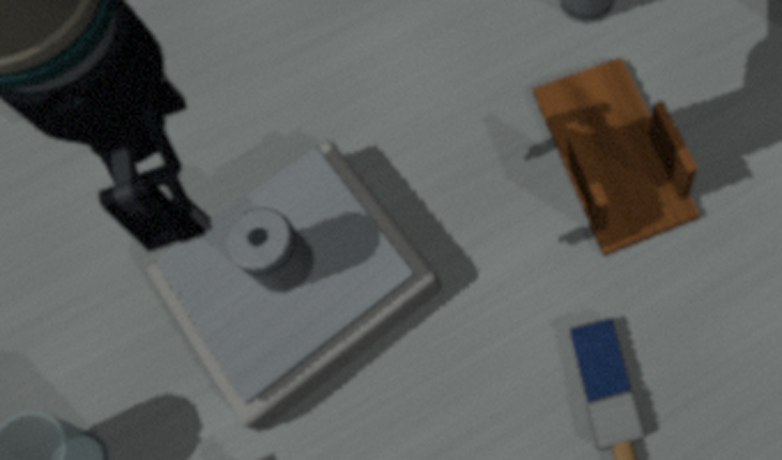

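The tin stands upright on the pan (base near crop 282,266, pan centre about 285,273). Now back to the canister, with the grasp at TCP (430,75,104).

Emit:
apply_moves([
  {"tx": -0.014,"ty": 0.039,"tz": 0,"rx": 0,"ry": 0,"rz": 0,"claw": 0.0854},
  {"tx": -0.028,"ty": 0.078,"tz": 0,"rx": 0,"ry": 0,"rz": 0,"claw": 0.0854},
  {"tx": -0.042,"ty": 0.118,"tz": 0,"rx": 0,"ry": 0,"rz": 0,"claw": 0.0854},
  {"tx": -0.056,"ty": 0.157,"tz": 0,"rx": 0,"ry": 0,"rz": 0,"claw": 0.0854},
  {"tx": -0.07,"ty": 0.196,"tz": 0,"rx": 0,"ry": 0,"rz": 0,"claw": 0.0854},
  {"tx": -0.084,"ty": 0.235,"tz": 0,"rx": 0,"ry": 0,"rz": 0,"claw": 0.0854},
  {"tx": -0.098,"ty": 0.274,"tz": 0,"rx": 0,"ry": 0,"rz": 0,"claw": 0.0854},
  {"tx": -0.112,"ty": 0.314,"tz": 0,"rx": 0,"ry": 0,"rz": 0,"claw": 0.0854},
  {"tx": -0.126,"ty": 0.353,"tz": 0,"rx": 0,"ry": 0,"rz": 0,"claw": 0.0854},
  {"tx": -0.14,"ty": 0.392,"tz": 0,"rx": 0,"ry": 0,"rz": 0,"claw": 0.0854},
  {"tx": -0.14,"ty": 0.392,"tz": -0.02,"rx": 0,"ry": 0,"rz": 0,"claw": 0.0854},
  {"tx": -0.14,"ty": 0.392,"tz": -0.02,"rx": 0,"ry": 0,"rz": 0,"claw": 0.0854},
])

```text
clock: 15.3
eef_pos: [426.5, 75.1, 206.8]
tool_rot: [-3.135, 0.002, 1.432]
force: [0.6, -1.1, 0.1]
width: 85.1
```

Emit:
apply_moves([
  {"tx": 0,"ty": 0,"tz": 0,"rx": 0,"ry": 0,"rz": 0,"claw": 0.0854},
  {"tx": 0,"ty": 0,"tz": 0,"rx": 0,"ry": 0,"rz": 0,"claw": 0.0854},
  {"tx": 0,"ty": 0,"tz": 0,"rx": 0,"ry": 0,"rz": 0,"claw": 0.0854},
])

```text
clock: 15.6
eef_pos: [430.2, 74.2, 209.7]
tool_rot: [3.141, -0.0, 1.427]
force: [0.6, -0.4, 0.0]
width: 85.9
```

Emit:
apply_moves([
  {"tx": 0,"ty": 0,"tz": -0.03,"rx": 0,"ry": 0,"rz": 0,"claw": 0.0854},
  {"tx": 0,"ty": 0,"tz": -0.055,"rx": 0,"ry": 0,"rz": 0,"claw": 0.0854},
  {"tx": 0,"ty": 0,"tz": -0.08,"rx": 0,"ry": 0,"rz": 0,"claw": 0.0854},
  {"tx": 0,"ty": 0,"tz": -0.1,"rx": 0,"ry": 0,"rz": 0,"claw": 0.0854},
  {"tx": 0,"ty": 0,"tz": -0.107,"rx": 0,"ry": 0,"rz": 0,"claw": 0.0854},
  {"tx": 0,"ty": 0,"tz": -0.107,"rx": 0,"ry": 0,"rz": 0,"claw": 0.0854},
  {"tx": 0,"ty": 0,"tz": -0.107,"rx": 0,"ry": 0,"rz": 0,"claw": 0.0854},
])

```text
clock: 16.3
eef_pos: [430.5, 75.0, 103.2]
tool_rot: [3.14, -0.0, 1.428]
force: [0.5, 0.6, 0.0]
width: 85.2
```

Emit:
apply_moves([
  {"tx": 0,"ty": 0,"tz": 0,"rx": 0,"ry": 0,"rz": 0,"claw": 0.04},
  {"tx": 0,"ty": 0,"tz": 0,"rx": 0,"ry": 0,"rz": 0,"claw": 0.04},
  {"tx": 0,"ty": 0,"tz": 0,"rx": 0,"ry": 0,"rz": 0,"claw": 0.04},
  {"tx": 0,"ty": 0,"tz": 0,"rx": 0,"ry": 0,"rz": 0,"claw": 0.04},
  {"tx": 0,"ty": 0,"tz": 0,"rx": 0,"ry": 0,"rz": 0,"claw": 0.04},
  {"tx": 0,"ty": 0,"tz": 0,"rx": 0,"ry": 0,"rz": 0,"claw": 0.04},
  {"tx": 0,"ty": 0,"tz": 0,"rx": 0,"ry": 0,"rz": 0,"claw": 0.04},
  {"tx": 0,"ty": 0,"tz": 0,"rx": 0,"ry": 0,"rz": 0,"claw": 0.04},
  {"tx": 0,"ty": 0,"tz": 0,"rx": 0,"ry": 0,"rz": 0,"claw": 0.04},
])

```text
clock: 17.2
eef_pos: [430.3, 75.2, 104.1]
tool_rot: [3.139, -0.0, 1.429]
force: [-3.6, -0.3, 14.2]
width: 56.8
```

Emit:
apply_moves([
  {"tx": 0,"ty": 0,"tz": 0.025,"rx": 0,"ry": 0,"rz": 0,"claw": 0.04},
  {"tx": 0,"ty": 0,"tz": 0.05,"rx": 0,"ry": 0,"rz": 0,"claw": 0.04},
  {"tx": 0.03,"ty": -0.015,"tz": 0.05,"rx": 0,"ry": 0,"rz": 0,"claw": 0.04},
  {"tx": 0.06,"ty": -0.03,"tz": 0.05,"rx": 0,"ry": 0,"rz": 0,"claw": 0.04},
  {"tx": 0.09,"ty": -0.045,"tz": 0.05,"rx": 0,"ry": 0,"rz": 0,"claw": 0.04},
  {"tx": 0.12,"ty": -0.06,"tz": 0.05,"rx": 0,"ry": 0,"rz": 0,"claw": 0.04},
  {"tx": 0.138,"ty": -0.067,"tz": 0.05,"rx": 0,"ry": 0,"rz": 0,"claw": 0.04},
  {"tx": 0.138,"ty": -0.067,"tz": 0.04,"rx": 0,"ry": 0,"rz": 0,"claw": 0.04},
  {"tx": 0.138,"ty": -0.067,"tz": 0.025,"rx": 0,"ry": 0,"rz": 0,"claw": 0.04},
  {"tx": 0.138,"ty": -0.067,"tz": 0.018,"rx": 0,"ry": 0,"rz": 0,"claw": 0.04},
  {"tx": 0.138,"ty": -0.067,"tz": 0.018,"rx": 0,"ry": 0,"rz": 0,"claw": 0.04},
  {"tx": 0.138,"ty": -0.067,"tz": 0.018,"rx": 0,"ry": 0,"rz": 0,"claw": 0.04},
])

```text
clock: 18.4
eef_pos: [567.4, 8.3, 120.6]
tool_rot: [-3.141, -0.0, 1.429]
force: [0.9, 0.7, -4.7]
width: 56.3
```

Emit:
apply_moves([
  {"tx": 0,"ty": 0,"tz": -0.002,"rx": 0,"ry": 0,"rz": 0,"claw": 0.04},
  {"tx": 0,"ty": 0,"tz": -0.004,"rx": 0,"ry": 0,"rz": 0,"claw": 0.04},
  {"tx": 0,"ty": 0,"tz": -0.005,"rx": 0,"ry": 0,"rz": 0,"claw": 0.04},
  {"tx": 0,"ty": 0,"tz": -0.005,"rx": 0,"ry": 0,"rz": 0,"claw": 0.04},
])

```text
clock: 18.8
eef_pos: [568.1, 8.2, 116.4]
tool_rot: [3.141, -0.0, 1.429]
force: [-1.9, -0.2, 4.3]
width: 56.3
```

Contact at the expected height. Release, rise and check.

Emit:
apply_moves([
  {"tx": 0,"ty": 0,"tz": 0,"rx": 0,"ry": 0,"rz": 0,"claw": 0.0854},
  {"tx": 0,"ty": 0,"tz": 0,"rx": 0,"ry": 0,"rz": 0,"claw": 0.0854},
  {"tx": 0,"ty": 0,"tz": 0,"rx": 0,"ry": 0,"rz": 0,"claw": 0.0854},
  {"tx": 0,"ty": 0,"tz": 0,"rx": 0,"ry": 0,"rz": 0,"claw": 0.0854},
  {"tx": 0,"ty": 0,"tz": 0,"rx": 0,"ry": 0,"rz": 0,"claw": 0.0854},
  {"tx": 0,"ty": 0,"tz": 0,"rx": 0,"ry": 0,"rz": 0,"claw": 0.0854},
  {"tx": 0,"ty": 0,"tz": 0.03,"rx": 0,"ry": 0,"rz": 0,"claw": 0.0854},
  {"tx": 0,"ty": 0,"tz": 0.07,"rx": 0,"ry": 0,"rz": 0,"claw": 0.0854},
  {"tx": 0,"ty": 0,"tz": 0.11,"rx": 0,"ry": 0,"rz": 0,"claw": 0.0854},
  {"tx": -0.03,"ty": 0,"tz": 0.15,"rx": 0,"ry": 0,"rz": 0,"claw": 0.0854},
  {"tx": -0.07,"ty": 0,"tz": 0.16,"rx": 0,"ry": 0,"rz": 0,"claw": 0.0854},
  {"tx": -0.1,"ty": 0,"tz": 0.16,"rx": 0,"ry": 0,"rz": 0,"claw": 0.0854},
])

```text
clock: 20.0
eef_pos: [467.0, 8.3, 277.5]
tool_rot: [3.138, -0.0, 1.429]
force: [0.2, 0.5, -1.1]
width: 85.6
```

Emit:
apply_moves([
  {"tx": 0,"ty": 0,"tz": 0,"rx": 0,"ry": 0,"rz": 0,"claw": 0.0854},
  {"tx": 0,"ty": 0,"tz": 0,"rx": 0,"ry": 0,"rz": 0,"claw": 0.0854},
  {"tx": 0,"ty": 0,"tz": 0,"rx": 0,"ry": 0,"rz": 0,"claw": 0.0854},
])

```text
clock: 20.3
eef_pos: [468.8, 8.0, 275.5]
tool_rot: [3.141, -0.001, 1.429]
force: [0.2, -0.1, -0.1]
width: 85.6
```

```bash
python3 - <<'E'
from h import *
a=get_image("scene")[:,:,::-1]; o=cv2.imread("pics/scene0.png")
A=cv2.resize(a[140:345,110:370],None,fx=3,fy=2.9,interpolation=cv2.INTER_CUBIC)
cv2.imwrite("pics/end.png",A)
# shift of canister lid and of canister_b against the first picture (template match)
for nm,(x,y,w,h) in (("can",(300,160,42,45)),("canister_b",(405,88,40,60))):
    r=cv2.matchTemplate(a[y-15:y+h+15,x-15:x+w+15].copy(),o[y:y+h,x:x+w].copy(),cv2.TM_CCOEFF_NORMED)
    _,v,_,l=cv2.minMaxLoc(r); print(nm,"shift px",np.array(l)-15,"score",round(v,3))
print(read_state()["eef_pos"],read_state()["force"])
E
```

```text
can shift px [0 0] score 0.995
canister_b shift px [0 0] score 0.821
[468.78825822   8.00540178 275.33646668] [-0.60802345 -0.24228664  0.76288586]
```

View pics/end.png

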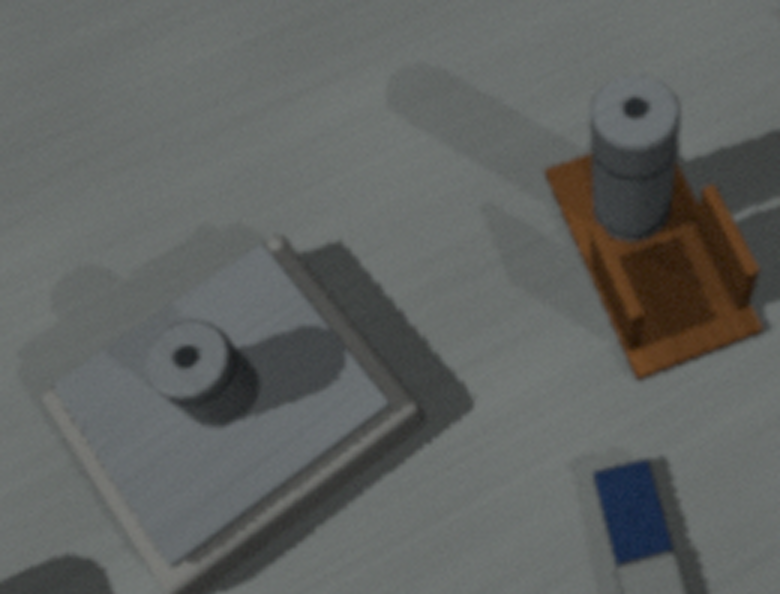

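The canister is upright on its stand (lid at crop 636,112), the tin is upright at the pan's middle (base near 218,395), and the arm is clear.

```bash
python3 -c "
from cell import *
print(finish_job())"
```

```text
the job is handed in; nothing more can be done
None
```

The job is handed in, at about 20 s on the robot's clock. I stood the canister aside at about (430, 75) mm, set the tin on the scale's pan and put the canister back on its stand. `finish_job` gave no verdict.

What the last checks showed:
- **Canister:** in the scene camera picture it shows no shift from its starting place (0 px, match score 0.995) and stands upright.
- **Tin:** it stands upright on the pan. Its base looks within about 1 cm of the centre, judged by eye.
- **Other canister:** no shift (0 px), but the match score was only 0.82. I put that down to the arm's shadow; I did not view that part of the final picture.
- **Arm:** it is clear of everything, with contact force near zero.

One reading disagreed: the gripper showed about 3 mm less than the true diameter for both objects (57 for 60 mm, 49 for 52 mm), but both grips held.

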